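# Cap the work light and raise its mast

## Robot

A 6-joint arm with a two-finger parallel gripper is mounted at the origin on a cart in front of the work surface, level with it; the furniture and walls round the work are solid. World frame = base frame: x ahead of the robot, y to its left, z up, the work surface at z = 0. Lengths are in m, angles in degrees, forces in N, time in s.
With the tool pointing down it reaches from about 0.25 to 0.725 m from the base axis. Payload 9.7 kg.
Tool frame: the origin (TCP) lies on the centre line of the jaws, within the pads' length; the fingertips stand 19 mm ahead of it and the grasp point (between the pads) is the TCP (bot.tcp_to_tips is the z of the fingertips in the tool frame, in m); z points along the fingers, y is the line along which they close (so a half turn about z gives the same grasp; the last joint's range is limited). The gripper opens to 85 mm and grips with 20 to 120 N. Pads are 22 mm wide; open, the fingers measure 114 mm over their backs; the gripper's body (76 mm by 85 mm) begins 54 mm behind the grasp point. The pads swing forward as they close: fully open they stand 13 mm farther back than shut.
Start: joints at [-71.734, 4.979, 10.078, 95.1, 0, 90], TCP at [0.172, -0.522, 0.25] pointing down, gripper open.
Joint ranges: [-179.16, 179.16], [-48.56, 103.87], [-65.8, 70.77], [-126.05, 130.52], [-82.76, 87.17], [-180, 180]. Speed limits (degrees/s): [127.2, 127.2, 147.25, 180, 180, 180].

## Interface

Orientations are given as [roll, pitch, yaw] about the fixed x, y, z axes, in that order (R = Rz(yaw) Ry(pitch) Rx(roll)).
In Python, from workcell import bot gives the robot as it stands. The module is installed in compiled form; this text tells all that it offers.
- The arm moves only by the tool play_rows, never from a script. Its argument "increments" is a list of rows, each an object with "slide": the shift along the tool's x, y, z in mm, a list of three; "angular": the turn, a rotation vector about the tool's x, y, z in degrees, a list of three; "claw": the opening, from -1 (shut) to 1 (fully open). In form: [{"slide": [x, y, z], "angular": [rx, ry, rz], "claw": claw}, ...]. A call has 1 to 8 rows; each row shifts and turns the commanded pose from where the row before left it, along the tool's axes as they then stand; what a row does not reach is not made up. A row lasts 1/10 s, in which the tool goes at most 50 mm and 8.59 degrees, less where a joint would pass 70% of its speed; a pose out of reach is approached as far as the arm can. A call is refused whole if a number of a shift passes 50 or a number of a turn 8.59, either way. A call with a gripper value outside its range is refused whole. The fingers move at their own pace and stop on an object; "squeeze" is the grip in N (left out, the last holds). Time passes only in rows, so rows that do not move let the fingers close. It gives the time, the measured TCP pose, the force, the opening and the grip force at its end, in the units of the state.
- bot.get_obs(): the state, without advancing time (a new reading comes with each control period).
- bot.camera(name): name is "side" or "top" or "wrist"; returns the picture (480x640x3 uint8, red, green, blue); there is no depth.
- bot.camera_info(name): a dict with "fovy" (degrees; the focal length in pixels is half the picture's height over the tangent of half this angle, whatever the lens; pixels are square), "cx", "cy" (the principal point, pixels), "k1" (the pictures are not rectified: a ray, as slopes to the right and down, at radius r is drawn at 1 + k1 r^2 times it, then the intrinsics apply), "R" (3x3) and "t" (3): a world point X has camera coordinates R X + t. Camera axes: x right, y down, z forward; pixel columns grow to the right and rows downward; lengths in m; the calibration is good to about 2 mm. A picture is of the moment at which its call begins: read the wrist's pose just before it. camera_info takes no time and is no camera call; for the wrist camera it gives the pose at the moment of the call.
- bot.job_done(): hands the job in; it is judged then, once.
The state is a dict: "time": time; "q": joint angles; "qd": joint speeds; "joint_efforts": joint torques, N m; "ee_pos": TCP position; "tcp_rot": TCP orientation; "wrist_force": force on the tool from outside, world axes, zero at the start; "torque": the same for the moment, N m; "opening": finger opening in m; "grasp_force": force on a finger pad.
Only numpy, scipy, OpenCV 4.12 (cv2) and the standard library are available. Lean on these libraries where they do the work, as an engineer would, in place of code of your own. Each camera call takes 0.05 s, during which the arm holds its last target. There are 200 camera calls.

## Task

Fit the loose black diffuser cap, plug down, into the upturned mouth of the work light's lamp so that it sits fully home and level, and let go of it while the mast is still down. Then squeeze the orange release button in the black grip on top of the mast and pull the mast straight up by the grip, past its first stop to the second one at the end of its travel. The second stop has no catch, so finish while still holding the grip there with the mast fully extended, for a colleague to tighten the collar; the cap must still be seated and the other things on the desk must stay where they are.

Things in the scene. Friction and masses are not known exactly. Their poses are not given: they have to be found in the camera images.
- work_light: Fixed work light on the desk: steel foot 210 x 120 x 14 mm; on its -x half a black and yellow battery, top at 50 mm; on its +x half an upright 30 mm square tube, its black 38 mm collar's top at 135 mm. Origin: centre of the foot's underside. x axis: from the lamp (at x = -55 mm) to the mast axis (at x = +55 mm); y axis: to the orange button's side; z up. The lamp and grip slide on it along z.
- mast (a joint): Travel of the sliding mast with grip and lamp, m: 0 = down, 0.045 = first stop, 0.090 = second stop (hard end). Straight up. It weighs 0.4 to 0.95 kg, plus 1.5 N friction, and slides down when not held. A spring pin catches it (1.5 mm play) when down and at the first stop unless the button is in; the second stop has no catch: let go there, it slides back to the first.
- release (a joint): Travel of the orange button, m: 0 = out, 0.006 = fully in. Takes 3 N to start and 6 N fully in; frees the pin at 0.0035 and springs back out when let go.
- grip (a point): Centre of the mast's black grip as squeezed; 172 mm above the desk with the mast down. Block 60 mm long along the light's x, 42 mm tall (20 mm up, 22 mm down from here), 40 mm wide along y, button out (faces at -17 and +23 mm), 34 mm, button in. To be pinched along y from above, one finger on the button, the other on the plain face; this presses the button and holds. Lamp 110 mm away to -x.
- button_face (a point): Middle of the orange button's outer face (34 mm long, 26 mm tall, on the grip's +y side), pressed towards -y of the light; 24 mm to +y of the mast axis when out, 171 mm above the desk with the mast down.
- lamp_rim (a point): Centre of the lamp's open mouth, level with its rim: yellow round head facing up, outside 58 mm across, mouth 51 mm across and 17 mm deep; 140 mm above the desk with the mast down, rising with it.
- diffuser: Loose cap, 60 g: black ribbed flange 64 mm across, 11 mm thick, white window on top (4 mm higher); below it a black plug 47 mm across (43 mm at its foot), 8 mm deep. Origin: centre of the plug's underside; z up; the flange spans z = 8 to 19 mm. Lies on the desk plug down, left or right of the light; grasp the flange across its edge.
- shoulder (a point): Centre of the underside of the cap's flange, 8 mm above its origin; rests on the lamp's rim when the cap is home.
- tape_measure: Black and orange tape measure, 62 x 83 x 38 mm, bystander; origin at the centre of its underside.
- screw_box_b: Small brown box of screws, 56 x 85 x 42 mm, bystander; origin at the centre of its underside.
- pliers_worn: Worn pliers, 56 x 167 x 14 mm, bystander; origin at the centre of the underside.
- back_box_a: White square socket back box, 70 x 69 x 35 mm, bystander; origin at the centre of its underside.
- offcut_b: White offcut of plastic conduit, 20 x 110 x 20 mm, bystander; origin at the centre of its underside.
There are look-alikes about, which are no part of the job. Of the things like the diffuser, leave any that is green or pink; of the rest the smaller one is meant.

How it is judged:
By the outcome, as a careful person would: the job done as asked, in the order asked, and still so for the second after the job is handed in, while the arm keeps its last pose, push and grip.
It also fails if it takes over 50 s, if anything falls off the work surface, if the arm or the gripper's body presses on something with over 40 N, if the wrist force passes 120 N, or if a joint passes its speed limit or range.

## Working session

There is one attempt and no reset: what is moved stays moved. The work goes in short steps, Python scripts to look and compute and a tool call to move; the robot and the scene stay as the last step left them, time stands still between calls to the robot, and variables do not carry over. Pictures are saved under pics/ and viewed, at most 10 in all, crops included, and the job is handed in when it is done.

Besides the shell and the picture viewer there is one more tool, called as a command line: name --argument value ..., lists and objects as JSON in quotes. play_rows: Moves the arm, as the interface text tells. Its arguments: {"type":"object","properties":{"increments":{"type":"array"},"squeeze":{"type":"number"}},"required":["increments"]}

```bash
mkdir -p pics
cat > h.py <<'E'
import numpy as np, cv2
from workcell import bot
def K(n):
    i=bot.camera_info(n); f=240/np.tan(np.radians(i["fovy"])/2)
    return i,f,np.array(i["R"]),np.array(i["t"])
def proj(n,X):
    i,f,R,t=K(n); c=np.atleast_2d(X)@R.T+t; s=c[:,:2]/c[:,2:]
    s=s*(1+i["k1"]*(s**2).sum(1,keepdims=True)); return s*f+[i["cx"],i["cy"]]
def ray(n,uv):
    i,f,R,t=K(n); d=(np.atleast_2d(uv).astype(float)-[i["cx"],i["cy"]])/f; s=d.copy()
    for _ in range(30): s=d/(1+i["k1"]*(s**2).sum(1,keepdims=True))
    return -R.T@t, np.c_[s,np.ones(len(s))]@R
def atz(n,uv,z):
    o,d=ray(n,uv); return o+d*((z-o[2])/d[:,2])[:,None]
def shot(n,f):
    im=bot.camera(n); cv2.imwrite("pics/"+f,im[:,:,::-1]); return im
E
python3 - <<'E'
from h import *
for n in("top","side"):
    shot(n,n+"0.png"); i=K(n)[0]; print(n,i["fovy"],i["k1"],-np.array(i["R"]).T@np.array(i["t"]),np.round(i["R"],2).tolist())
print(bot.get_obs())
E
```

```text
top 43.812406435088405 -0.0657208014600925 [ 0.43517053 -0.02519479  1.40327715] [[-0.03, -1.0, 0.0], [-0.99, 0.03, -0.12], [0.12, -0.01, -0.99]]
side 51.09607224065226 -0.13412753009613923 [ 0.66576705 -1.21741249  0.85895113] [[1.0, 0.09, 0.01], [0.06, -0.53, -0.85], [-0.07, 0.84, -0.53]]
{'time': 0.1, 'q': array([-7.17352173e+01,  5.00699983e+00,  1.00394996e+01,  9.50994012e+01,
       -2.85467146e-05,  9.00010940e+01]), 'qd': array([-0.13959812,  0.0463015 ,  0.18168777,  0.07423493, -0.01502215,
        0.00196932]), 'joint_efforts': array([-1.60026935e-03, -5.21561837e+01,  4.65653193e+01,  1.59579160e-02,
       -3.21503865e-05,  4.13343719e-05]), 'ee_pos': array([ 0.17231817, -0.52211872,  0.24966758]), 'tcp_rot': array([-1.79933099e+02,  2.98240622e-05,  1.82636888e+01]), 'wrist_force': array([ 0.57267254,  0.19769341, -0.92204141]), 'torque': array([-0.01308003,  0.0537484 , -0.00763382]), 'grasp_force': 0.0, 'opening': 0.08510926177605242}
```

View pics/top0.png

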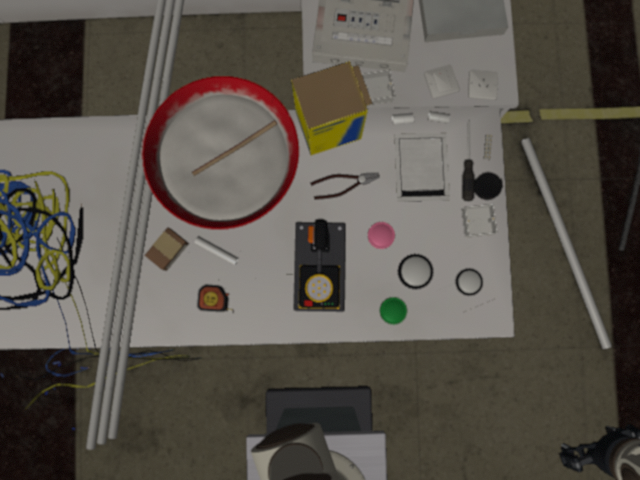

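View pics/side0.png

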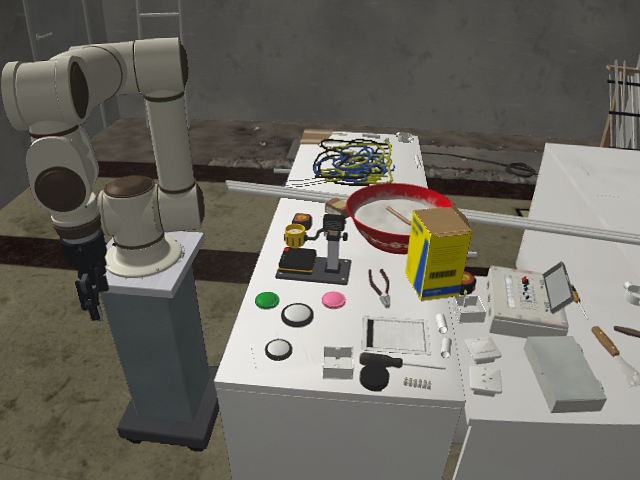

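The top view shows the light at (319,265), with its lamp at (319,289), grip at (320,235) and orange button on the left at (311,236). Candidates for the cap are:
- pink (381,235)
- green (393,310)
- large black/white (416,271)
- small black/white (469,282)
- plain black disc (488,186)

I choose the small one at (469,282) and check it in a crop.

Run:
```python
from h import *
im=cv2.imread("pics/top0.png")
a=cv2.resize(im[215:320,285:355],None,fx=5.5,fy=5.5,interpolation=cv2.INTER_CUBIC)
b=cv2.resize(im[245:320,390:490],None,fx=4,fy=4,interpolation=cv2.INTER_CUBIC)
c=np.zeros((580,800,3),np.uint8); c[:a.shape[0],:a.shape[1]]=a; c[:b.shape[0],395:395+b.shape[1]]=b
cv2.imwrite("pics/crop0.png",c)
g=cv2.cvtColor(im,cv2.COLOR_BGR2GRAY)
for (x0,y0,x1,y1,z) in [(395,250,437,292,.012),(452,265,486,298,.012)]:
    m=(g[y0:y1,x0:x1]<95).astype(np.uint8)
    cs=max(cv2.findContours(m,cv2.RETR_EXTERNAL,cv2.CHAIN_APPROX_NONE)[0],key=cv2.contourArea)
    p=cs[:,0,:]+[x0,y0]; w=atz("top",p,z)[:,:2]; c,r=cv2.minEnclosingCircle(w.astype(np.float32)); e=cv2.fitEllipse(w.astype(np.float32)*1000)
    print(p.mean(0),c,2*r,e)
m=((g<80)).astype(np.uint8)[218:316,290:350]
cs=max(cv2.findContours(m,cv2.RETR_EXTERNAL,cv2.CHAIN_APPROX_NONE)[0],key=cv2.contourArea)
print(cv2.minAreaRect(atz("top",cs[:,0,:]+[290,218],.014)[:,:2].astype(np.float32)*1000))
for n,q,z in [("lamp",(319,288.5),.14),("grip",(320,235),.192)]: print(n,atz("top",q,z))
```

```text
[415.02 271.03] (0.5186020135879517, -0.2414838969707489) 0.08467257022857666 ((518.6361694335938, -241.55624389648438), (80.9893798828125, 81.96061706542969), 7.039359092712402)
[468.59210526 281.46052632] (0.49013426899909973, -0.36642318964004517) 0.06566159427165985 ((490.6834411621094, -366.4369812011719), (62.619258880615234, 63.73744201660156), 3.1591787338256836)
((540.274658203125, -18.91036605834961), (117.2237548828125, 213.8425750732422), 87.47509002685547)
lamp [[ 0.47955855 -0.01697202  0.14      ]]
grip [[ 0.58679111 -0.02219932  0.192     ]]
```

View pics/crop0.png

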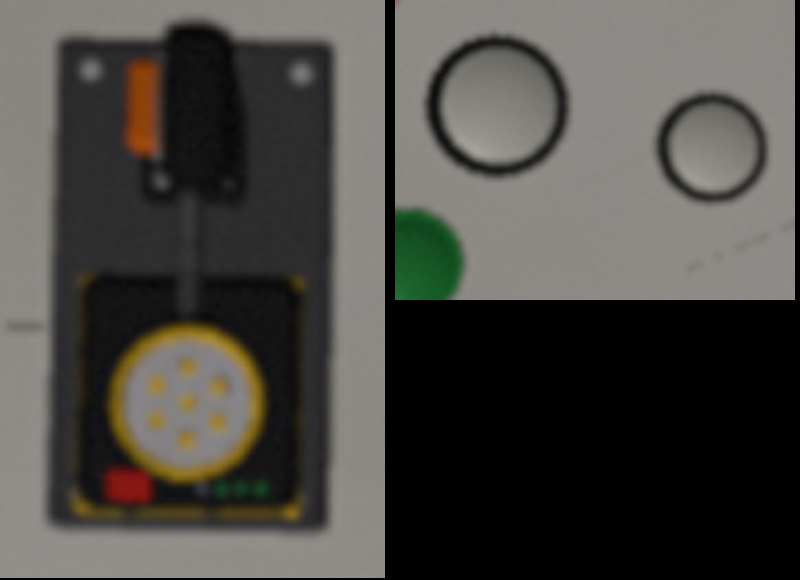

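The small cap measures about 63 mm across, so it is the one; it sits at (0.4905, -0.3665). The light's yaw is about -2.5°.

play_rows --increments '[{"slide": [0, 0, 0], "angular": [0, 0, 6.93], "claw": 1}, {"slide": [0, 0, 0], "angular": [0, 0, 6.93], "claw": 1}, {"slide": [0, 0, 0], "angular": [0, 0, 6.93], "claw": 1}]'

```text
time: 0.4
ee_pos: [0.1724, -0.5222, 0.2498]
tcp_rot: [-180.0, 0.0, -2.8]
wrist_force: [-0.3, 0.0, 0.4]
opening: 0.0856
grasp_force: 0.0
```

play_rows --increments '[{"slide": [36, -20, 10], "angular": [0, 0, 0], "claw": 1}, {"slide": [39, -21, 12], "angular": [0, 0, 0], "claw": 1}, {"slide": [39, -21, 12], "angular": [0, 0, 0], "claw": 1}, {"slide": [39, -21, 12], "angular": [0, 0, 0], "claw": 1}, {"slide": [39, -21, 12], "angular": [0, 0, 0], "claw": 1}, {"slide": [39, -21, 12], "angular": [0, 0, 0], "claw": 1}, {"slide": [40, -22, 12], "angular": [0, 0, 0], "claw": 1}, {"slide": [40, -22, 12], "angular": [0, 0, 0], "claw": 1}]'

```text
time: 1.2
ee_pos: [0.4919, -0.3659, 0.1555]
tcp_rot: [-180.0, 0.0, -2.5]
wrist_force: [-0.0, -0.6, 0.6]
opening: 0.0853
grasp_force: 0.0
```

play_rows --increments '[{"slide": [0, 0, 0], "angular": [0, 0, 0], "claw": 1}, {"slide": [0, 0, 0], "angular": [0, 0, 0], "claw": 1}]'

```text
time: 1.4
ee_pos: [0.4909, -0.3663, 0.1552]
tcp_rot: [-179.9, 0.1, -2.4]
wrist_force: [0.3, -0.8, 0.1]
opening: 0.0853
grasp_force: 0.0
```

```bash
cat >> h.py <<'E'
from scipy.spatial.transform import Rotation as Rn
def delta(p,yaw):
    o=bot.get_obs(); R0=Rn.from_euler("xyz",o["tcp_rot"],degrees=True); R1=Rn.from_euler("xyz",[180,0,yaw],degrees=True)
    print("pos",np.round(o["ee_pos"],4),"rot",np.round(o["tcp_rot"],2),"tool mm",np.round(R0.inv().apply(np.array(p)-o["ee_pos"])*1000,1),"turn",np.round((R0.inv()*R1).as_rotvec(degrees=True),2),"open",o["opening"],"F",np.round(o["wrist_force"],1),"g",o["grasp_force"],"t",o["time"])
E
python3 - <<'E'
from h import *
im=shot("wrist","w0.png"); delta([.4905,-.3665,.12],-2.5); print(bot.tcp_to_tips)
print(proj("wrist",[[.4905,-.3665,.019]]))
E
```

```text
pos [ 0.4903 -0.367   0.1559] rot [-1.7998e+02  6.0000e-02 -2.4900e+00] tool mm [ 0.3 -0.5 35.9] turn [-0.02  0.06  0.01] open 0.08533357408235395 F [0.2 0.1 0.5] g 0.0 t 1.45
0.019
[[317.74446123 224.97559817]]
```

View pics/w0.png

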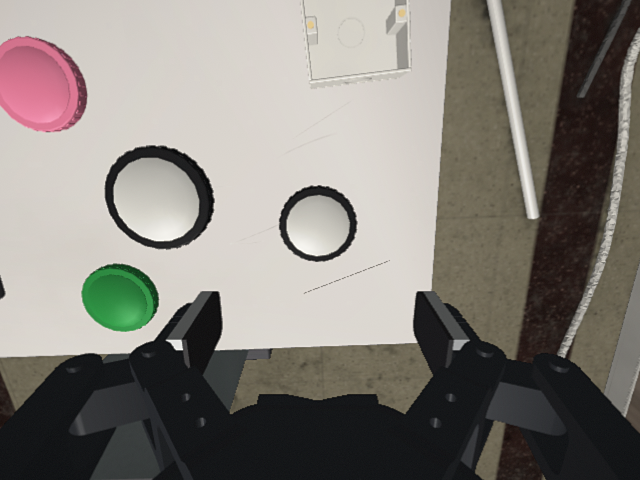

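The wrist view shows the cap centred at about (318,223), matching the estimate to about a millimetre, with the finger tips at (219,292) and (415,292). I refine this by contour and also locate the tips in the tool frame.

Run:
```python
from h import *
im=cv2.imread("pics/w0.png"); g=cv2.cvtColor(im,cv2.COLOR_BGR2GRAY)
m=(g[175:275,270:370]<90).astype(np.uint8)
p=max(cv2.findContours(m,cv2.RETR_EXTERNAL,cv2.CHAIN_APPROX_NONE)[0],key=cv2.contourArea)[:,0]+[270,175]
for z in(.019,.0135): print(cv2.fitEllipse(atz("wrist",p,z)[:,:2].astype(np.float32)*1000))
o=bot.get_obs(); R=Rn.from_euler("xyz",o["tcp_rot"],degrees=True).as_matrix()
for tz in(0,.005,.01,.015,.019): print(tz,np.round(proj("wrist",[o["ee_pos"]+R@[.011,s*.0425,tz] for s in(-1,1)]),0).tolist())
```

```text
((490.8763122558594, -366.3504333496094), (62.23467254638672, 63.459835052490234), 90.90097045898438)
((489.2692565917969, -366.2857666015625), (63.548885345458984, 64.79991149902344), 90.90093231201172)
0 [[217.0, 293.0], [422.0, 293.0]]
0.005 [[221.0, 287.0], [418.0, 287.0]]
0.01 [[224.0, 282.0], [415.0, 282.0]]
0.015 [[227.0, 277.0], [412.0, 277.0]]
0.019 [[229.0, 274.0], [409.0, 274.0]]
```

play_rows --increments '[{"slide": [0.5, -0.5, 40], "angular": [0, 0, 0], "claw": 1}, {"slide": [0, 0, 40], "angular": [0, 0, 0], "claw": 1}, {"slide": [0, 0, 30], "angular": [0, 0, 0], "claw": 1}, {"slide": [0, 0, 20], "angular": [0, 0, 0], "claw": 1}, {"slide": [0, 0, 11], "angular": [0, 0, 0], "claw": 1}, {"slide": [0, 0, 0], "angular": [0, 0, 0], "claw": 1}, {"slide": [0, 0, 0], "angular": [0, 0, 0], "claw": 1}]'

```text
time: 2.15
ee_pos: [0.4911, -0.3675, 0.0167]
tcp_rot: [179.9, -0.1, -2.6]
wrist_force: [0.2, 0.1, 1.1]
opening: 0.0854
grasp_force: 0.0
```

play_rows --increments '[{"slide": [0, 0, 0], "angular": [0, 0, 0], "claw": 0.3}, {"slide": [0, 0, 0], "angular": [0, 0, 0], "claw": 0.2}, {"slide": [0, 0, 0], "angular": [0, 0, 0], "claw": 0.2}, {"slide": [0, 0, 0], "angular": [0, 0, 0], "claw": 0.2}, {"slide": [0, 0, 0], "angular": [0, 0, 0], "claw": 0.2}, {"slide": [0, 0, 0], "angular": [0, 0, 0], "claw": 0.2}]' --squeeze 30

```text
time: 2.75
ee_pos: [0.4917, -0.3673, 0.0171]
tcp_rot: [179.9, -0.1, -2.5]
wrist_force: [-1.3, 0.4, 4.8]
opening: 0.0625
grasp_force: 32.1
```

play_rows --increments '[{"slide": [0, 0, -15], "angular": [0, 0, 0], "claw": 0.2}, {"slide": [0, 0, -40], "angular": [0, 0, 0], "claw": 0.2}, {"slide": [0, 0, -45], "angular": [0, 0, 0], "claw": 0.2}, {"slide": [0, 0, -45], "angular": [0, 0, 0], "claw": 0.2}, {"slide": [0, 0, -45], "angular": [0, 0, 0], "claw": 0.2}, {"slide": [0, 0, -40], "angular": [0, 0, 0], "claw": 0.2}, {"slide": [0, 0, -15], "angular": [0, 0, 0], "claw": 0.2}]'

```text
time: 3.45
ee_pos: [0.4915, -0.3669, 0.2668]
tcp_rot: [179.8, -0.3, -2.5]
wrist_force: [0.3, 0.3, -0.0]
opening: 0.0624
grasp_force: 33.2
```

play_rows --increments '[{"slide": [-7, -22, 0], "angular": [0, 0, 0], "claw": 0.2}, {"slide": [-14, -45, 0], "angular": [0, 0, 0], "claw": 0.2}, {"slide": [-14, -46, 0], "angular": [0, 0, 0], "claw": 0.2}, {"slide": [-15, -47, 0], "angular": [0, 0, 0], "claw": 0.2}, {"slide": [-15, -47, 0], "angular": [0, 0, 0], "claw": 0.2}, {"slide": [-14, -46, 0], "angular": [0, 0, 0], "claw": 0.2}, {"slide": [-14, -46, 0], "angular": [0, 0, 0], "claw": 0.2}, {"slide": [-14, -46, 0], "angular": [0, 0, 0], "claw": 0.2}]'

```text
time: 4.25
ee_pos: [0.3982, -0.0161, 0.2618]
tcp_rot: [-180.0, -0.1, -2.4]
wrist_force: [0.7, 0.5, 0.1]
opening: 0.0629
grasp_force: 33.3
```

play_rows --increments '[{"slide": [0, 0, 0], "angular": [0, 0, 0], "claw": 0.2}, {"slide": [0, 0, 0], "angular": [0, 0, 0], "claw": 0.2}, {"slide": [0, 0, 0], "angular": [0, 0, 0], "claw": 0.2}]'

```text
time: 4.55
ee_pos: [0.3995, -0.0183, 0.261]
tcp_rot: [-180.0, -0.1, -2.6]
wrist_force: [-0.2, -0.7, -1.3]
opening: 0.0629
grasp_force: 33.3
```

Run:
```python
from h import *
im=shot("wrist","w1.png"); delta([.4854,-.0165,.25],-2.5)
print(proj("wrist",[[.4854,-.0165,.14],[.595,-.0213,.192]]))
```

```text
pos [ 0.3995 -0.0186  0.2607] rot [-1.7999e+02 -3.0000e-02 -2.6400e+00] tool mm [85.7 -6.  10.8] turn [-0.01 -0.03 -0.14] open 0.06201259690839676 F [ 0.6 -0.2 -0.8] g 33.31736862659454 t 4.6
[[ 309.93212553  114.07401439]
 [ 305.44085046 -149.11121767]]
```

View pics/w1.png

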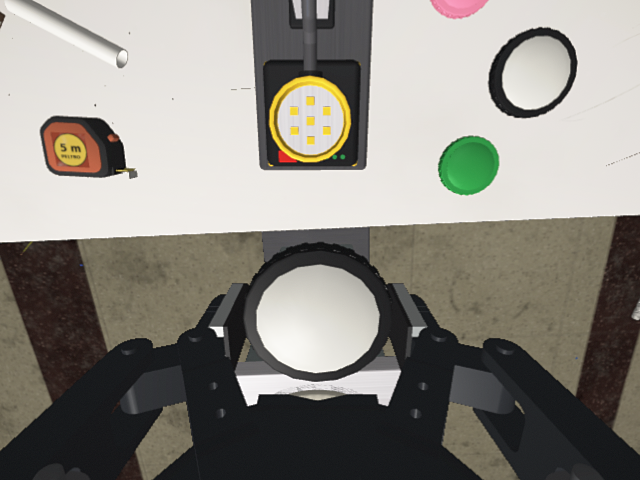

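The rim is at about (310,120) and the held cap's window at about (317,315). I fit both.

Run:
```python
from h import *
im=cv2.imread("pics/w1.png"); hsv=cv2.cvtColor(im,cv2.COLOR_BGR2HSV)
def big(m,x0,y0): return max(cv2.findContours(m.astype(np.uint8),cv2.RETR_EXTERNAL,cv2.CHAIN_APPROX_NONE)[0],key=cv2.contourArea)[:,0]+[x0,y0]
s=hsv[65:172,260:360]; m=((s[...,0]>18)&(s[...,0]<35)&(s[...,1]>120)&(s[...,2]>90))
p=cv2.convexHull(big(cv2.morphologyEx(m.astype(np.uint8),cv2.MORPH_OPEN,np.ones((3,3))),260,65))[:,0]
print(p.min(0),p.max(0)); print("rim",cv2.fitEllipse(atz("wrist",p,.14)[:,:2].astype(np.float32)*1000))
o=bot.get_obs(); R=Rn.from_euler("xyz",o["tcp_rot"],degrees=True).as_matrix()
s=hsv[250:375,245:395]; m=(s[...,2]>120)&(s[...,1]<60)
m[:, :5]=0
p=big(cv2.morphologyEx(m.astype(np.uint8),cv2.MORPH_OPEN,np.ones((5,5))),245,250); print(p.min(0),p.max(0))
for tz in(-.002,-.004):
    w=atz("wrist",p,o["ee_pos"][2]-tz); e=cv2.fitEllipse(((w-o["ee_pos"])@R)[:,:2].astype(np.float32)*1000); print("cap tool",e)
```

```text
[269  76] [350 162]
rim ((481.2376403808594, -15.932124137878418), (57.67927551269531, 57.75392532348633), 10.4245023727417)
[256 265] [378 372]
cap tool ((-1.3394079208374023, -1.0326344966888428), (51.456871032714844, 51.520084381103516), 160.9287567138672)
cap tool ((-0.05663412809371948, -1.0320016145706177), (50.61041259765625, 50.672584533691406), 160.92918395996094)
```

play_rows --increments '[{"slide": [22, -1.4, 0], "angular": [0, 0, 0], "claw": 0.2}, {"slide": [30, -2, 0], "angular": [0, 0, 0], "claw": 0.2}, {"slide": [30, -2, 10], "angular": [0, 0, 0], "claw": 0.2}, {"slide": [0, 0, 30], "angular": [0, 0, 0], "claw": 0.2}, {"slide": [0, 0, 30], "angular": [0, 0, 0], "claw": 0.2}, {"slide": [0, 0, 20], "angular": [0, 0, 0], "claw": 0.2}, {"slide": [0, 0, 0], "angular": [0, 0, 0], "claw": 0.2}, {"slide": [0, 0, 0], "angular": [0, 0, 0], "claw": 0.2}]'

```text
time: 5.4
ee_pos: [0.4815, -0.0197, 0.1707]
tcp_rot: [-179.9, 0.0, -2.4]
wrist_force: [-0.1, 0.5, 0.4]
opening: 0.0625
grasp_force: 33.3
```

Run:
```python
from h import *
im=shot("side","s1.png"); w=shot("wrist","w2.png")
delta([.4812,-.0159,.149],-2.5); i=bot.camera_info("wrist"); print("wcam",-np.array(i["R"]).T@i["t"])
u,v=proj("side",[[.481,-.016,.15]])[0].astype(int); print(u,v)
a=cv2.resize(im[v-50:v+50,u-60:u+60,::-1],None,fx=4,fy=4,interpolation=cv2.INTER_CUBIC)
cv2.imwrite("pics/s1c.png",a)
```

```text
pos [ 0.482  -0.0193  0.1718] rot [-1.7985e+02 -1.1000e-01 -2.3500e+00] tool mm [-1.  -3.3 22.8] turn [-0.15 -0.11  0.15] open 0.06245067517658573 F [0.3 0.2 0.1] g 33.342686891555786 t 5.5
wcam [ 0.55837576 -0.02176344  0.29550975]
294 225
```

View pics/s1c.png

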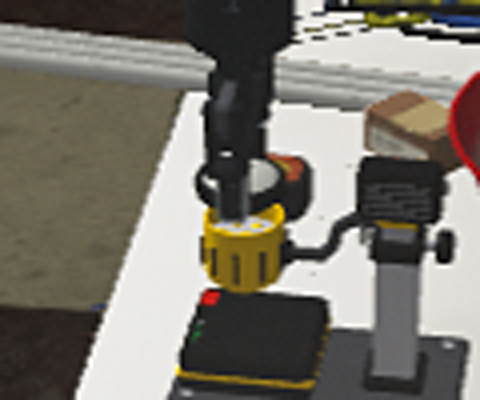

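The side crop shows the cap (centre about (241,188)) just above the lamp mouth (centre about (245,222)). It looks perhaps 3 mm too far towards -x, so I measure that numerically.

Run:
```python
from h import *
im=cv2.imread("pics/s1.png").astype(int); 
a=np.linspace(0,2*np.pi,73)
def circ(x,y,z,r): 
    p=proj("side",np.c_[x+r*np.cos(a),y+r*np.sin(a),0*a+z]); return np.round([p[:,0].min(),p[:,0].max(),p[:,1].min(),p[:,1].max()],2)
print("rim pred",circ(.4812,-.0165,.14,.029),"body z.12",circ(.4812,-.0165,.12,.029))
print("cap pred",circ(.4815,-.0185,.1718-.017+.0135,.032))
hsv=cv2.cvtColor(im.astype(np.uint8),cv2.COLOR_BGR2HSV)
y=(hsv[...,0]>15)&(hsv[...,0]<38)&(hsv[...,1]>110)
for v in range(228,246,2): r=np.where(y[v,275:315])[0]+275; print(v,r.min(),r.max(),end=" | ")
print()
for v in range(214,228): print(v,im[v,278:312].sum(1)//3)
```

```text
rim pred [284.17 304.83 223.06 233.58] body z.12 [284.35 304.86 229.07 239.73]
cap pred [282.81 305.88 214.22 225.64]
228 285 304 | 230 285 304 | 232 285 304 | 234 285 304 | 236 284 303 | 238 285 303 | 240 285 303 | 242 285 303 | 244 286 302 | 
214 [231 231 231 230 231 234 222 107  26  32  34  41  54  49  35  32  33  31
  42  63  49  25  41  79  99  95  94  98  94  77  71 133 210 233]
215 [231 231 231 231 233 238 230 111  28  36  45  45  46  45  40  35  34  31
 112 207 184 144 119  48  56  91  98  83  78  82  81  58 109 210]
216 [231 232 232 232 236 227 119  31  30  37  44  43  44  44  41  34  34  30
  81 165 190 183 183 157  74  46  94 121 101  92  92  76  38 142]
217 [232 231 232 234 233 170  26  27  32  37  42  41  40  40  39  35  33  29
 107 195 186 180 176 173 151  71  46  89 109  94  89  74  36  70]
218 [232 232 233 237 221  61  38  59  29  30  35  35  36  36  35  35  33  38
 115 193 181 176 172 168 154 104  34  60  90  92  80  50  37  67]
219 [232 232 234 230 166  22  98 167  59  52  29  31  36  35  34  33  45  75
 128 187 178 172 169 164 150 100  30  56  94  92  79  43  35  6
[... 446 characters left out ...]
33 236 226 113  22  26  32  48  68  41  34  37  36  37  61  81
  65  82  44  34  35  35  33  29  31  31  39  37  37  36  31  70]
224 [232 232 232 234 230 159  15  28  33  45  67  43  34  35  35  36  62  84
  47  31  30  32  30  31  28  31  32  37  36  37  37  37  30  66]
225 [233 232 232 233 236 234 169  14  25  42  67  43  34  38  38  38  60  87
  56  30  31  32  30  30  28  28  33  35  38  39  36  36  28  99]
226 [233 231 232 232 234 236 244 224  38  42  64  41  34  37  37  41  67  86
  56  30  31  29  27  38 109 144  66  34  38  37  35  32  39 152]
227 [232 232 233 232 232 234 236 209  94  78  78  43  34  36  39  37  62  85
  54  27  28  38  72 102 111 127 131  31  37  37  35  28 102 206]
```

play_rows --increments '[{"slide": [1.7, -2.5, 0], "angular": [0, 0, 0], "claw": 0.2}, {"slide": [0, 0, 6], "angular": [0, 0, 0], "claw": 0.2}, {"slide": [0, 0, 5], "angular": [0, 0, 0], "claw": 0.2}, {"slide": [0, 0, 3], "angular": [0, 0, 0], "claw": 0.2}, {"slide": [0, 0, 0], "angular": [0, 0, 0], "claw": 0.2}]'

```text
time: 6.0
ee_pos: [0.4828, -0.0175, 0.1556]
tcp_rot: [-179.8, 0.1, -2.2]
wrist_force: [0.5, 0.6, -0.5]
opening: 0.0625
grasp_force: 33.3
```

play_rows --increments '[{"slide": [0, 0, 2], "angular": [0, 0, 0], "claw": 0.2}, {"slide": [0, 0, 1], "angular": [0, 0, 0], "claw": 0.2}, {"slide": [0, 0, 0], "angular": [0, 0, 0], "claw": 0.2}]'

```text
time: 6.3
ee_pos: [0.4831, -0.0175, 0.1532]
tcp_rot: [-179.8, 0.0, -2.2]
wrist_force: [0.6, 0.7, -0.3]
opening: 0.0624
grasp_force: 33.3
```

play_rows --increments '[{"slide": [0, 0, 1.5], "angular": [0, 0, 0], "claw": 0.2}, {"slide": [0, 0, 1], "angular": [0, 0, 0], "claw": 0.2}, {"slide": [0, 0, 0], "angular": [0, 0, 0], "claw": 0.2}]'

```text
time: 6.6
ee_pos: [0.483, -0.0175, 0.1506]
tcp_rot: [-179.8, 0.0, -2.2]
wrist_force: [0.2, 0.4, -0.8]
opening: 0.0623
grasp_force: 33.3
```

play_rows --increments '[{"slide": [0, 0, 1], "angular": [0, 0, 0], "claw": 0.2}, {"slide": [0, 0, 0.5], "angular": [0, 0, 0], "claw": 0.2}, {"slide": [0, 0, 0], "angular": [0, 0, 0], "claw": 0.2}]'

```text
time: 6.9
ee_pos: [0.4831, -0.0175, 0.1493]
tcp_rot: [-179.8, 0.0, -2.2]
wrist_force: [0.0, -0.6, -0.7]
opening: 0.0624
grasp_force: 33.5
```

play_rows --increments '[{"slide": [0, 0, 0.7], "angular": [0, 0, 0], "claw": 0.2}, {"slide": [0, 0, 0.5], "angular": [0, 0, 0], "claw": 0.2}, {"slide": [0, 0, 0], "angular": [0, 0, 0], "claw": 0.2}]'

```text
time: 7.2
ee_pos: [0.4832, -0.0175, 0.1491]
tcp_rot: [-179.8, -0.1, -2.2]
wrist_force: [-2.6, 1.1, 7.6]
opening: 0.0624
grasp_force: 34.0
```

play_rows --increments '[{"slide": [0, 0, 0.7], "angular": [0, 0, 0], "claw": 0.2}, {"slide": [0, 0, 0.5], "angular": [0, 0, 0], "claw": 0.2}, {"slide": [0, 0, 0], "angular": [0, 0, 0], "claw": 0.2}]'

```text
time: 7.5
ee_pos: [0.4832, -0.0175, 0.149]
tcp_rot: [-179.8, -0.1, -2.2]
wrist_force: [-6.4, 0.7, 15.4]
opening: 0.0624
grasp_force: 34.7
```

Contact came at the predicted seated height. I release, back up and check.

play_rows --increments '[{"slide": [0, 0, -1], "angular": [0, 0, 0], "claw": 0.2}, {"slide": [0, 0, 0], "angular": [0, 0, 0], "claw": 0.7}, {"slide": [0, 0, 0], "angular": [0, 0, 0], "claw": 1}, {"slide": [0, 0, 0], "angular": [0, 0, 0], "claw": 1}, {"slide": [0, 0, 0], "angular": [0, 0, 0], "claw": 1}]'

```text
time: 8.0
ee_pos: [0.483, -0.0175, 0.1476]
tcp_rot: [-179.8, 0.0, -2.2]
wrist_force: [0.9, -0.5, 0.4]
opening: 0.0857
grasp_force: 0.0
```

play_rows --increments '[{"slide": [0, 0, -15], "angular": [0, 0, 0], "claw": 1}, {"slide": [0, 0, -40], "angular": [0, 0, 0], "claw": 1}, {"slide": [0, 0, -40], "angular": [0, 0, 0], "claw": 1}, {"slide": [-20, 0, -15], "angular": [0, 0, 0], "claw": 1}, {"slide": [-25, 0, 0], "angular": [0, 0, 0], "claw": 1}, {"slide": [0, 0, 0], "angular": [0, 0, 0], "claw": 1}, {"slide": [0, 0, 0], "angular": [0, 0, 0], "claw": 1}]'

```text
time: 8.7
ee_pos: [0.4383, -0.0162, 0.2588]
tcp_rot: [-179.8, -0.1, -2.2]
wrist_force: [0.2, -0.7, 0.1]
opening: 0.0853
grasp_force: 0.0
```

Run:
```python
from h import *
im=shot("side","s2.png"); w=shot("wrist","w3.png")
delta([.5925,-.0205,.25],-2.5)
a=cv2.resize(im[170:270,240:360,::-1],None,fx=3.3,fy=3.3,interpolation=cv2.INTER_CUBIC)
b=cv2.resize(w[:300,120:520,::-1],None,fx=1,fy=1); c=np.zeros((330,800,3),np.uint8)
c[:a.shape[0],:396]=a[:,:396]; c[:300,400:800]=b; cv2.imwrite("pics/c3.png",c)
print(proj("wrist",[[.595,-.0213,.192]]))
```

```text
pos [ 0.4386 -0.0163  0.2579] rot [-1.7979e+02 -1.0000e-02 -2.1700e+00] tool mm [153.9  -1.6   8. ] turn [-0.21 -0.01  0.33] open 0.08565135706140586 F [-0.3  0.8 -0.9] g 0.0 t 8.8
[[318.01430093 -48.25080236]]
```

View pics/c3.png

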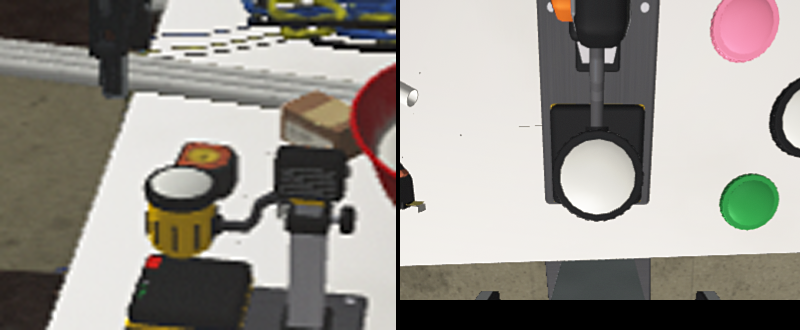

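The cap sits level and concentric on the lamp in both views. Next I go over the grip for a closer look.

play_rows --increments '[{"slide": [20, -1.0, 0], "angular": [0, 0, 0.1], "claw": 1}, {"slide": [30, 0, 0], "angular": [0, 0, 0.2], "claw": 1}, {"slide": [10, 0, 0], "angular": [0, 0, 0], "claw": 1}, {"slide": [0, 0, 0], "angular": [0, 0, 0], "claw": 1}, {"slide": [0, 0, 0], "angular": [0, 0, 0], "claw": 1}]'

```text
time: 9.3
ee_pos: [0.4977, -0.0194, 0.2575]
tcp_rot: [-179.7, 0.1, -2.3]
wrist_force: [0.2, -0.6, 0.8]
opening: 0.0857
grasp_force: 0.0
```

Run:
```python
from h import *
w=shot("wrist","w4.png"); delta([.5935,-.0213,.26],-2.5); print(proj("wrist",[[.595,-.0213,.192],[.482,-.0172,.155]]))
```

```text
pos [ 0.4975 -0.0194  0.2578] rot [-1.7971e+02  5.0000e-02 -2.3300e+00] tool mm [96.  -2.  -2.3] turn [-0.29  0.05  0.17] open 0.08543704786927189 F [-0.5 -0.8 -0.4] g 0.0 t 9.35
[[315.87323769  86.01115903]
 [317.12069369 258.65805249]]
```

View pics/w4.png

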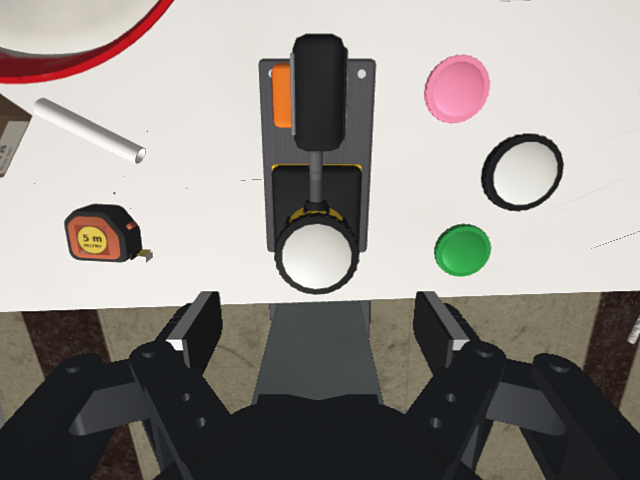

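The grip top spans about u 293–347, v 35–150, with the orange button's outer edge at about u 272. The seated cap is at (317,252).

Run:
```python
from h import *
im=cv2.imread("pics/w4.png"); hsv=cv2.cvtColor(im,cv2.COLOR_BGR2HSV); o=bot.get_obs()
R=Rn.from_euler("xyz",o["tcp_rot"],degrees=True).as_matrix()
T=lambda uv,z:np.round((atz("wrist",uv,z)-o["ee_pos"])@R*1000,1)[:, :2].tolist()
print(hsv[95,262:304].tolist()); print(hsv[95,338:356,2]); print(hsv[30:42,320,2],hsv[132:158,330,2])
org=(hsv[...,0]<20)&(hsv[...,1]>150)&(hsv[...,2]>120); ys,xs=np.where(org[50:140,260:300]); print("orange",xs.min()+260,xs.max()+260,ys.min()+50,ys.max()+50)
for z in(.192,.184,.171): print(z,T([[293,95],[347,95],[272,95],[320,34],[320,140],[320,151]],z))
wp=cv2.fitEllipse(max(cv2.findContours(((hsv[205:300,270:365,2]>140)&(hsv[205:300,270:365,1]<50)).astype(np.uint8),cv2.RETR_EXTERNAL,cv2.CHAIN_APPROX_NONE)[0],key=cv2.contourArea)); print(wp,T([[wp[0][0]+270,wp[0][1]+205]],.151))
```

```text
[[135, 6, 86], [135, 6, 89], [140, 9, 87], [120, 9, 87], [120, 6, 87], [135, 6, 86], [135, 6, 88], [120, 6, 89], [108, 14, 89], [115, 18, 84], [9, 177, 114], [12, 220, 211], [12, 216, 234], [13, 213, 229], [13, 212, 230], [13, 211, 232], [13, 211, 232], [13, 210, 233], [12, 208, 233], [13, 209, 232], [12, 206, 233], [13, 208, 232], [13, 206, 231], [13, 207, 230], [12, 207, 229], [12, 206, 230], [13, 210, 230], [12, 209, 227], [9, 141, 177], [107, 13, 139], [105, 11, 138], [135, 4, 125], [165, 5, 98], [150, 11, 45], [0, 9, 30], [120, 7, 35], [120, 7, 37], [110, 20, 38], [120, 7, 36], [90, 6, 40], [0, 0, 38], [120, 6, 40]]
[28 27 24 26 23 26 31 35 61 84 90 90 89 88 87 90 88 89]
[231 234 241 166  57  13  21  25  26  31  34  35] [36 37 36 36 36 38 36 37 37 37 37 38 37 39 39 40 39 36 37 76 86 86 87 86
 85 86]
orange 272 290 64 127
0.192 [[93.2, -13.9], [93.2, 14.8], [93.2, -25.0], [121.8, 0.4], [70.1, 0.5], [64.2, 0.6]]
0.184 [[93.9, -14.4], [93.9, 15.5], [93.9, -26.0], [123.7, 0.5], [69.8, 0.6], [63.7, 0.6]]
0.171 [[95.0, -15.3], [95.0, 16.6], [95.0, -27.7], [126.8, 0.6], [69.4, 0.7], [62.8, 0.7]]
((46.15363693237305, 51.160396575927734), (63.562923431396484, 68.477783203125), 91.14263153076172) [[-15.1, -1.7]]
```

play_rows --increments '[{"slide": [25, -0.3, 0], "angular": [0, 0, 0.2], "claw": 1}, {"slide": [40, -0.9, 0], "angular": [0, 0, 0], "claw": 1}, {"slide": [30, 0, 0], "angular": [0, 0, 0], "claw": 1}, {"slide": [0, 0, 0], "angular": [0, 0, 0], "claw": 1}, {"slide": [0, 0, 30], "angular": [0, 0, 0], "claw": 1}, {"slide": [0, 0, 20], "angular": [0, 0, 0], "claw": 1}, {"slide": [0, 0, 0], "angular": [0, 0, 0], "claw": 1}, {"slide": [0, 0, 0], "angular": [0, 0, 0], "claw": 1}]'

```text
time: 10.15
ee_pos: [0.5922, -0.0234, 0.209]
tcp_rot: [-179.6, -0.0, -2.4]
wrist_force: [0.3, -0.5, 0.2]
opening: 0.0854
grasp_force: 0.0
```

play_rows --increments '[{"slide": [0, 0, 15], "angular": [0, 0, 0], "claw": 1}, {"slide": [0, 0, 12], "angular": [0, 0, 0], "claw": 1}, {"slide": [0, 0, 8], "angular": [0, 0, 0], "claw": 1}, {"slide": [0, 0, 0], "angular": [0, 0, 0], "claw": 1}, {"slide": [0, 0, 0], "angular": [0, 0, 0], "claw": 1}]'

```text
time: 10.65
ee_pos: [0.593, -0.0232, 0.1734]
tcp_rot: [-179.6, -0.0, -2.4]
wrist_force: [0.2, 0.3, -0.7]
opening: 0.0852
grasp_force: 0.0
```

Run:
```python
from h import *
im=shot("side","s3.png"); delta([.5935,-.0213,.172],-2.5)
cv2.imwrite("pics/s3c.png",cv2.resize(im[160:270,250:400,::-1],None,fx=4,fy=4,interpolation=cv2.INTER_CUBIC))
```

```text
pos [ 0.5931 -0.0232  0.1736] rot [-1.7965e+02 -4.0000e-02 -2.4000e+00] tool mm [ 0.3 -1.9  1.6] turn [-0.35 -0.04  0.11] open 0.0851920571621909 F [-0.2  0.6 -0.6] g 0.0 t 10.7
```

View pics/s3c.png

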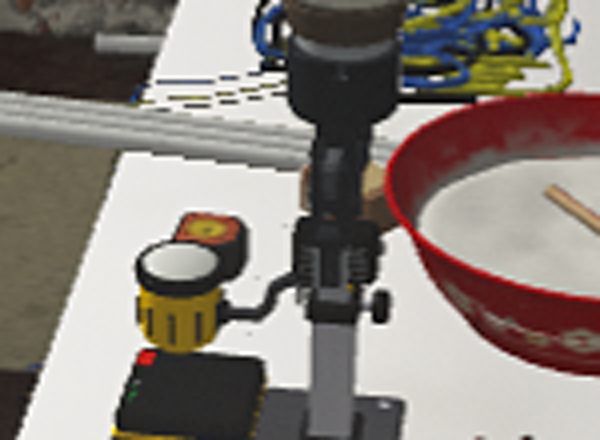

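The side crop shows the gripper centred over the grip at about (335,260), with the cap still seated at (178,265). I squeeze.

play_rows --increments '[{"slide": [0, -1, 1.5], "angular": [0, 0, 0], "claw": 0.3}, {"slide": [0, 0, 0], "angular": [0, 0, 0], "claw": 0}, {"slide": [0, 0, 0], "angular": [0, 0, 0], "claw": -0.2}, {"slide": [0, 0, 0], "angular": [0, 0, 0], "claw": -0.5}, {"slide": [0, 0, 0], "angular": [0, 0, 0], "claw": -0.6}, {"slide": [0, 0, 0], "angular": [0, 0, 0], "claw": -0.6}, {"slide": [0, 0, 0], "angular": [0, 0, 0], "claw": -0.6}, {"slide": [0, 0, 0], "angular": [0, 0, 0], "claw": -0.6}]'

```text
time: 11.5
ee_pos: [0.5934, -0.0212, 0.1723]
tcp_rot: [-179.5, -0.1, -2.3]
wrist_force: [-0.4, 9.4, 4.7]
opening: 0.0323
grasp_force: 32.7
```

play_rows --increments '[{"slide": [0, 0, 0], "angular": [0, 0, 0], "claw": -0.6}, {"slide": [0, 0, 0], "angular": [0, 0, 0], "claw": -0.6}, {"slide": [0, 0, 0], "angular": [0, 0, 0], "claw": -0.6}]' --squeeze 60

```text
time: 11.8
ee_pos: [0.5934, -0.0216, 0.1725]
tcp_rot: [-179.5, -0.1, -2.3]
wrist_force: [-0.8, 6.0, 5.4]
opening: 0.0306
grasp_force: 59.5
```

play_rows --increments '[{"slide": [0, -0.7, -2], "angular": [0, 0, 0], "claw": -0.6}, {"slide": [0, 0, -5], "angular": [0, 0, 0], "claw": -0.6}, {"slide": [0, 0, -5], "angular": [0, 0, 0], "claw": -0.6}, {"slide": [0, 0, 0], "angular": [0, 0, 0], "claw": -0.6}]'

```text
time: 12.2
ee_pos: [0.5933, -0.0216, 0.1831]
tcp_rot: [-179.5, 0.0, -2.3]
wrist_force: [3.4, 5.3, -5.7]
opening: 0.0311
grasp_force: 60.1
```

play_rows --increments '[{"slide": [0, 0, -8], "angular": [0, 0, 0], "claw": -0.6}, {"slide": [0, 0, -8], "angular": [0, 0, 0], "claw": -0.6}, {"slide": [0, 0, -8], "angular": [0, 0, 0], "claw": -0.6}, {"slide": [0, 0, -8], "angular": [0, 0, 0], "claw": -0.6}, {"slide": [0, 0, -8], "angular": [0, 0, 0], "claw": -0.6}, {"slide": [0, 0, -8], "angular": [0, 0, 0], "claw": -0.6}, {"slide": [0, 0, -8], "angular": [0, 0, 0], "claw": -0.6}, {"slide": [0, 0, 0], "angular": [0, 0, 0], "claw": -0.6}]'

```text
time: 13.0
ee_pos: [0.5933, -0.0216, 0.2394]
tcp_rot: [-179.5, 0.0, -2.3]
wrist_force: [2.1, 7.2, -5.5]
opening: 0.0307
grasp_force: 60.3
```

play_rows --increments '[{"slide": [0, 0, -6], "angular": [0, 0, 0], "claw": -0.6}, {"slide": [0, 0, -6], "angular": [0, 0, 0], "claw": -0.6}, {"slide": [0, 0, -4], "angular": [0, 0, 0], "claw": -0.6}, {"slide": [0, 0, 0], "angular": [0, 0, 0], "claw": -0.6}]'

```text
time: 13.4
ee_pos: [0.5933, -0.0216, 0.2549]
tcp_rot: [-179.5, 0.0, -2.3]
wrist_force: [2.4, 6.9, -4.9]
opening: 0.0304
grasp_force: 60.1
```

play_rows --increments '[{"slide": [0, 0, -3], "angular": [0, 0, 0], "claw": -0.6}, {"slide": [0, 0, -3], "angular": [0, 0, 0], "claw": -0.6}, {"slide": [0, 0, -1], "angular": [0, 0, 0], "claw": -0.6}, {"slide": [0, 0, 0], "angular": [0, 0, 0], "claw": -0.6}]'

```text
time: 13.8
ee_pos: [0.5933, -0.0216, 0.2615]
tcp_rot: [-179.5, 0.0, -2.3]
wrist_force: [2.9, 7.3, -6.3]
opening: 0.0305
grasp_force: 60.1
```

play_rows --increments '[{"slide": [0, 0, -1], "angular": [0, 0, 0], "claw": -0.6}, {"slide": [0, 0, 0], "angular": [0, 0, 0], "claw": -0.6}, {"slide": [0, 0, 0], "angular": [0, 0, 0], "claw": -0.6}]'

```text
time: 14.1
ee_pos: [0.5933, -0.0216, 0.2623]
tcp_rot: [-179.5, 0.1, -2.3]
wrist_force: [3.2, 8.3, -7.1]
opening: 0.0311
grasp_force: 60.0
```

play_rows --increments '[{"slide": [0, 0, -1], "angular": [0, 0, 0], "claw": -0.6}, {"slide": [0, 0, 0], "angular": [0, 0, 0], "claw": -0.6}, {"slide": [0, 0, 0], "angular": [0, 0, 0], "claw": -0.6}]'

```text
time: 14.4
ee_pos: [0.5933, -0.0217, 0.2627]
tcp_rot: [-179.5, 0.1, -2.3]
wrist_force: [2.9, 8.3, -10.3]
opening: 0.0308
grasp_force: 61.3
```

play_rows --increments '[{"slide": [0, 0, -1], "angular": [0, 0, 0], "claw": -0.6}, {"slide": [0, 0, 0], "angular": [0, 0, 0], "claw": -0.6}, {"slide": [0, 0, 0], "angular": [0, 0, 0], "claw": -0.6}]'

```text
time: 14.7
ee_pos: [0.5933, -0.0216, 0.2627]
tcp_rot: [-179.5, 0.2, -2.3]
wrist_force: [5.3, 7.1, -15.9]
opening: 0.0306
grasp_force: 61.1
```

The stop is reached: z no longer changes, the force rises, and the travel is 90 mm. One last look.

Run:
```python
from h import *
im=shot("side","s4.png"); delta([.5935,-.0213,.262],-2.5)
cv2.imwrite("pics/s4c.png",cv2.resize(im[130:330,200:440,::-1],None,fx=2.8,fy=2.8,interpolation=cv2.INTER_CUBIC))
```

```text
pos [ 0.5933 -0.0217  0.2627] rot [-179.46    0.18   -2.29] tool mm [ 0.2 -0.4  0.7] turn [-0.54  0.19  0.21] open 0.030112873043498557 F [  5.5   6.9 -15.4] g 61.14066123962402 t 14.75
```

View pics/s4c.png

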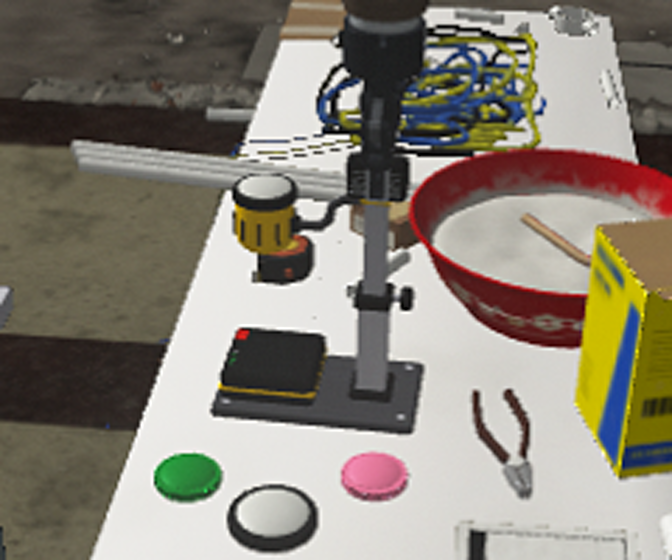

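The mast is fully up with the grip held at (377,180), the cap is level on the lamp at (265,190), and the bystanders in view are undisturbed.

```bash
python3 -c "
from workcell import bot
print(bot.job_done())"
```

```text
the job is handed in; nothing more can be done
None
```

The cap is seated level in the lamp and was released while the mast was still down; the mast is now held by the grip at its second stop (90 mm of travel), and I handed the job in at about 15 s without a verdict coming back.

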